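# Release a left-hand side clamp and bin the ball stud

## Robot

A 7-joint arm with a two-finger parallel gripper is mounted at the origin on a cart in front of the work surface, level with it; the furniture and walls round the work are solid. World frame = base frame: x ahead of the robot, y to its left, z up, the work surface at z = 0. Lengths are in m, angles in rad, forces in N, time in s.
With the tool pointing down it reaches from about 0.4 to 0.9 m from the base axis. Payload 5.5 kg.
Tool frame: the origin (TCP) lies midway between the tips of the shut fingers; the grasp point (between the pads) lies 19 mm behind it (manip.grip_depth is the distance from the TCP to the grasp point, in m); z points along the fingers, x is the direction in which the jaws open and shut, and the axes are right-handed (so a half turn about z gives the same grasp; the last joint's range is limited). The gripper opens to 92 mm and grips with 3 to 60 N. Pads are 19 mm wide; open, the fingers measure 130 mm over their backs; the gripper's body (75 mm by 190 mm) begins 47 mm behind the grasp point.
Start: joints at [1.544, 0.501, -0.427, 1.55, 0.221, 1.138, -0.21], TCP at [0.186, -0.623, 0.227] pointing down, gripper open.
Joint ranges: [-2.88, 2.88], [-0.31, 2.03], [-1.54, 1.56], [0.2, 2.42], [-1.41, 4.55], [0.19, 2.02], [-2.57, 2.57]. Speed limits (rad/s): [2.57, 2.57, 3.14, 3.14, 3.14, 3.14, 3.14].

## Interface

Orientations are given as a unit quaternion [x, y, z, w].
In Python, from bench import manip, effector, viewer gives the robot as it stands. Calls block until the motion is done:
- manip.move_pose(position, orientation): joint-space move of the TCP to a pose.
- manip.servo_line(position, ori=None, vel=0.15): straight line of the TCP; ori=None keeps the orientation; vel is the mean speed in m/s.
- manip.movej(angles): joint-space move.
- effector.open_jaws() and effector.close(f_grip=None): open the fingers fully, or close them until they stop; f_grip is the grip in N (None keeps the last).
- manip.sleep(seconds).
- manip.solve_ik(position, orientation): joint angles nearest the present ones, or None.
- viewer.get_image(name): name is "scene" or "top" or "wrist"; returns the picture (400x640x3 uint8, red, green, blue); there is no depth.
- viewer.get_calibration(name): a dict with "vfov" (degrees; the focal length in pixels is half the picture's height over the tangent of half this angle, whatever the lens; pixels are square), "cx", "cy" (the principal point, pixels), "eye" and "attitude" of the camera in the world. Camera axes: x right, y down, z forward; pixel columns grow to the right and rows downward; lengths in m; the calibration is good to about 2 mm. The wrist camera is an equidistant fisheye: a pixel r from the principal point sees the ray r / f radians off the axis. A picture is of the moment at which its call begins: read the wrist's pose just before it. get_calibration takes no time and is no camera call; for the wrist camera it gives the pose at the moment of the call.
A pose or a line that the arm cannot do raises manip.PlanningError and nothing moves.
- manip.hand_in(): hands the job in, once; it reports no verdict.
Readings, each from a call of its own:
- manip.current_clock(): time.
- manip.current_q(): joint angles.
- manip.current_joint_velocities(): joint speeds.
- manip.current_tau(): joint torques, N m.
- manip.current_tool_pos(): TCP position.
- manip.current_tcp_rot(): TCP orientation.
- manip.current_force(): force on the tool from outside, world axes, zero at the start.
- manip.current_wrist_torque(): the same for the moment, N m.
- manip.current_finger_gap(): finger opening in m.
Only numpy, scipy, OpenCV 4.12 (cv2) and the standard library are available. Lean on these libraries where they do the work, as an engineer would, in place of code of your own. Each camera call takes 0.05 s, during which the arm holds its last target. There are 200 camera calls.

## Task

The ball-headed stud is held in the side clamp, whose screw has a LEFT-HAND thread: unscrew it by turning the black T-knob clockwise (seen from above), never anticlockwise past the clamped mark, until the white engraved line on the knob stands between the two yellow open marks. Then lift the stud out and lower it gently, without dropping it, into the deep round tub, standing upright on its flange. Leave the knob at the open marks, and the tub and all other things on the bench where they are.

Things in the scene. Friction and masses are not known exactly. Their poses are not given: they have to be found in the camera images.
- clamp: Side clamp bolted to the bench: grey base plate 210 x 96 x 14 mm. Origin under the plate on its long axis (plate from x = -107 to +103 mm, y = +-48 mm). Its x axis runs from the knob (axis at x = -60 mm) to the middle of the work nest (x = +45 mm); z is up. A blue housing with a round dial (84 mm across, top 44 mm above the bench) stands under the knob. Its yaw varies much.
- knob (a joint): Turn of the black T-knob in rad, CLOCKWISE seen from above: 0 = clamped (line at the single long white mark), 2.6 = open (line between the two yellow marks). Starts at 0.05 to 0.7. Left-hand screw: clockwise unscrews. Friction about 0.12 N m; stays where left; goes on past 2.6 to a stop at 3.4. Per rad clockwise the knob rises 1.5 mm and the jaw draws back 5.4 mm.
- knob_grip (a point): Point on the knob's vertical axis at the height to grip: 71 mm above the bench when clamped. The knob's grip is a straight bar 68 mm long, 18 mm wide and 24 mm high (58 to 82 mm above the bench when clamped; its top is 11 mm above this point, its underside 13 mm below).
- knob_line (a point): Outer end of the white engraved line on the knob, at one end of the bar, 34 mm from the knob's axis and at the height of knob_grip. The horizontal direction from knob_grip to knob_line is where the line points: at joint value q it stands at (clamp yaw + 1.029 - q) rad.
- open_mark (a point): Middle between the two yellow open marks on the dial, on the clamp's -y side of the knob, 38 mm from the knob's axis, 44 mm above the bench.
- ball_stud: Steel stud with a ball head, standing upright in the clamp; about 0.45 kg, 79 mm high. Origin under its foot, 14 mm above the bench in the clamp. Flange 62 mm across and 12 mm thick, neck about 28 mm, ball 50 mm across with its centre 54 mm above the origin.
- ball_center (a point): Centre of the stud's 50 mm ball, the place to grip it.
- tub: Round deep aluminium tub, loose, 1.2 kg: 152 mm outside and about 143 mm inside at the mouth (135 mm at the floor), rim 98 mm above the bench. Origin under its middle; the rubber mat inside lies 10 mm above the origin.
- step_block: Bystander: dark steel step block 50 x 60 mm, 78 mm high. Origin under its middle.
- dial_gauge: Bystander: dial gauge lying flat, 104 x 56 x 20 mm.
- scraper: Bystander: scraper with a bright green handle, 200 mm long, 22 mm wide, 19 mm high.
- tape_roll: Bystander: roll of yellow tape lying flat, 96 mm across, 25 mm high.
- oil_can: Bystander: green oil can, 62 mm across, 123 mm high with its spout.
- casting_part: Bystander: small dark casting, 50 mm across, 30 mm high.
- nest (a point): Point under the stud in the clamp, 14 mm above the bench. The stud stands here between a fixed V jaw (34 mm above the bench, on the side away from the knob) and the moving steel jaw (35 mm above the bench), whose lip reaches 10 mm over the flange when clamped. At the open mark the lip is 4 mm clear of the flange and the stud lifts straight up.
- cold_chisel: Bystander: dark steel cold chisel lying flat, 165 x 19 x 15 mm.
- post_top (a point): Top of a fixed dark tube post near the front left of the bench, 354 mm high; with the tube it holds it takes up about x 0.395 to 0.515, y 0.15 to 0.23 m. Pass round or above it. Also fixed: a black casting, overhanging 165 to 200 mm above the bench at x over 0.51, y -0.15 to 0.01 and x over 0.67, y up to 0.09, on packing blocks.
There are look-alikes about, which are no part of the job. What is shaped like the ball_stud but purple is not meant.

How it is judged:
On the way, in this order (a step that is already met when the one before it is completed fails the run):
1. the knob's line is turned to between the yellow open marks while the stud still stands in the clamp (value of joint knob between 2.44 and 2.76 rad and distance of ball_stud from where it was at the start of the episode below 0.015 m), for 0.2 s.
2. the stud is lifted clear of the clamp (height (world z) of ball_stud above 0.06 m), for 0.1 s.
At the end, for the whole second after the job is handed in: The stud stands upright (within 0.1 rad) and at rest on the mat inside the upright tub, and the knob is within 0.16 rad of the open mark (joint 2.44 to 2.76) (value of joint knob between 2.44 and 2.76 rad and horizontal distance between ball_stud and tub below 0.05 m and z of ball_stud in the frame of tub below 0.016 m and angle between each of ball_stud, tub's own z axis and vertical below 0.1 rad and linear speed of ball_stud below 0.02 m/s); the robot touches nothing.
It fails at once if the knob is turned anticlockwise past the clamped mark (joint below -0.15) (value of joint knob below -0.15 rad).
It fails at once if the stud strikes the tub with more than 100 N (contact force between ball_stud and tub above 100 N).
It fails at once if the stud is dropped (falls from the fingers at more than 0.45 m/s, about 10 mm) (linear speed of ball_stud above 0.45 m/s and contact force between ball_stud and the fingers below 0.2 N).
It fails at once if the tub or a bystander is moved by more than 30 mm (distance of any of tub, step_block, dial_gauge, scraper, tape_roll, oil_can, cold_chisel, casting_part from where it was at the start of the episode above 0.03 m).
It also fails if it takes over 72 s, if anything falls off the work surface, if the arm or the gripper's body presses on something with over 40 N, if the wrist force passes 120 N, or if a joint passes its speed limit or range.

## Working session

There is one attempt and no reset: what is moved stays moved. The work goes in short steps, each a Python script; the robot and the scene stay as the last script left them, time stands still between calls to the robot, and variables do not carry over. Pictures are saved under pics/ and viewed, about 8 in all and at most 12, crops included, and the job is handed in when it is done.

```bash
mkdir -p pics; ls; cat > h.py <<'E'
import numpy as np, cv2
from scipy.spatial.transform import Rotation as R
from bench import manip, effector, viewer
def snap(n,fn):
    c=viewer.get_calibration(n); im=viewer.get_image(n)
    cv2.imwrite('pics/'+fn,cv2.cvtColor(im,cv2.COLOR_RGB2BGR)); return c,im
def rot(c):
    a=np.array(c['attitude'],float)
    return R.from_quat(a.ravel()).as_matrix() if a.size==4 else a.reshape(3,3)
def ray(c,u,v,fish=False):
    f=200/np.tan(np.radians(c['vfov'])/2); d=np.array([u-c['cx'],v-c['cy']])/f
    if fish:
        t=np.hypot(*d); w=np.array([*(d/max(t,1e-9)*np.sin(t)),np.cos(t)])
    else: w=np.array([*d,1.])
    return np.array(c['eye']),rot(c)@w
def atz(c,u,v,z,fish=False):
    e,w=ray(c,u,v,fish); return e+w*(z-e[2])/w[2]
def down(yaw): # tool down, jaw axis x at yaw
    return (R.from_euler('z',yaw)*R.from_euler('x',np.pi)).as_quat()
E
python3 - <<'E'
from h import *
for n in('scene','top'):
    c,_=snap(n,n+'0.png'); print(n,c)
print(viewer.get_calibration('wrist'),manip.current_tcp_rot(),manip.current_clock())
E
```

```text
pics
scene {'vfov': 48.266796876859885, 'cx': 312.8706715521249, 'cy': 204.25972381862684, 'eye': array([ 0.01736535, -0.63862841,  1.16135077]), 'attitude': array([ 0.87279164, -0.32343569,  0.12027803, -0.34519168])}
top {'vfov': 43.135012582935104, 'cx': 321.798227671266, 'cy': 200.83466109008836, 'eye': array([0.48263545, 0.03448186, 1.65920756]), 'attitude': array([ 0.70680151, -0.70656142,  0.02528697, -0.02373079])}
{'vfov': 65.70646984690485, 'cx': 322.6348108402329, 'cy': 202.86097391077567, 'eye': array([ 0.25337152, -0.60231319,  0.3833414 ]), 'attitude': array([ 0.79479048, -0.59211305, -0.08028543,  0.10613426])} [ 8.01809519e-01 -5.97579055e-01 -6.78177985e-04 -5.56050895e-04] 0.1
```

View pics/top0.png

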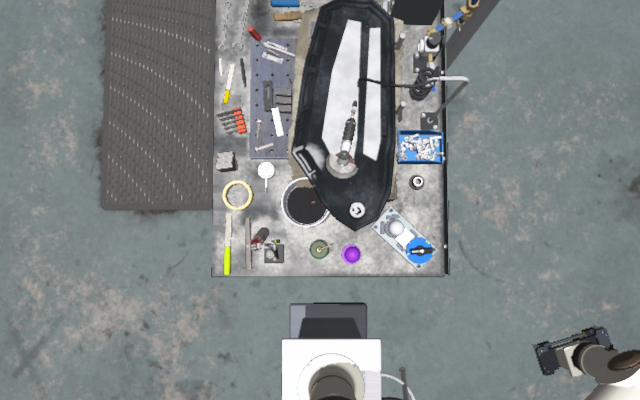

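View pics/scene0.png

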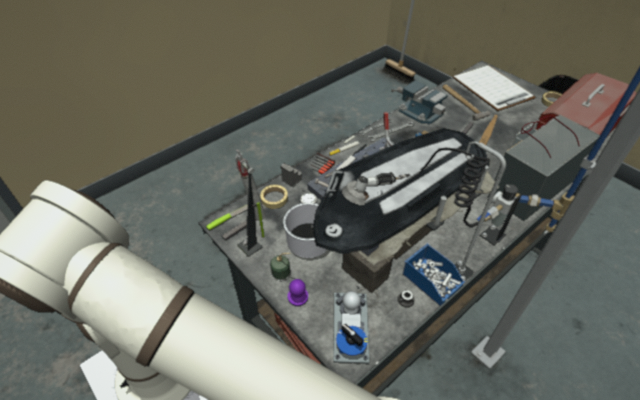

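Top view: clamp at front right, with the knob near (420,250) and the stud's ball near (396,228). The tub is at (306,202), partly under the casting. The purple decoy is at (351,254). Next I'll crop both pictures.

```bash
python3 - <<'E'
from h import *
c=viewer.get_calibration('top')
for n,u,v,z in(('knob',421,250,.08),('ball',396,228,.068),('tub',306,202,.098),('purple',351,254,.05),('can',319,249,.1),('cast tip',357,229,.2),('post',265,237,.35)):
    print(n,atz(c,u,v,z).round(3))
a=cv2.imread('pics/top0.png'); s=cv2.imread('pics/scene0.png')
k=lambda i,x,y,w,h,f:cv2.resize(i[y:y+h,x:x+w],None,fx=f,fy=f,interpolation=cv2.INTER_CUBIC)
o=np.vstack([np.hstack([k(a,370,200,80,75,5),k(a,265,165,80,75,5)])])
cv2.imwrite('pics/c1.png',o)
E
```

```text
knob [ 0.439 -0.277  0.08 ]
ball [ 0.508 -0.202  0.068]
tub [0.587 0.08  0.098]
purple [ 0.426 -0.062  0.05 ]
can [0.443 0.04  0.1  ]
cast tip [ 0.503 -0.07   0.2  ]
post [0.48  0.178 0.35 ]
```

View pics/c1.png

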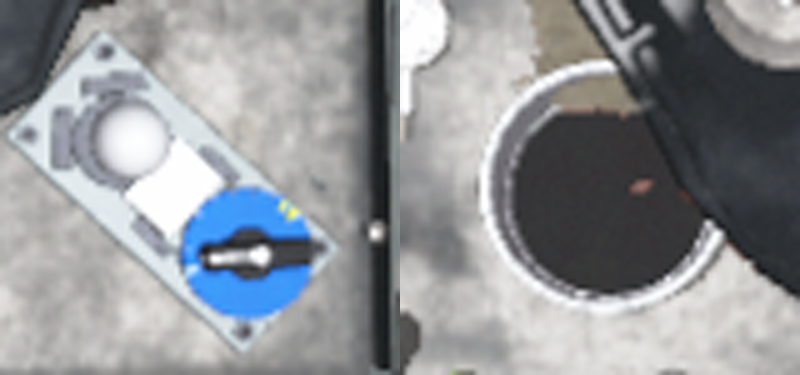

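The crop shows: dial centre at about (420.2,250.6), ball at (396.6,228.2), yellow marks at (427.8,241.8). The knob bar lies near horizontal, with its white line pointing to image left (world +y). The casting edge runs slantwise across the tub. I'll compute the yaw and move to a wrist look.

```bash
python3 - <<'E'
from h import *
c=viewer.get_calibration('top')
K=atz(c,420.2,250.6,.044);B=atz(c,396.6,228.2,.068);M=atz(c,427.8,241.8,.044)
yaw=np.arctan2(*(B-K)[[1,0]]);print(K,B,M,np.linalg.norm((B-K)[:2]),yaw,'markdir',np.arctan2(*(M-K)[[1,0]])-yaw)
a=atz(c,370+203/5,200+258/5,.082);b=atz(c,370+313/5,200+250/5,.075);l=np.arctan2(*(a-b)[[1,0]]);print(a,b,'line',l,'q',yaw+1.029-l)
for u,v in((640,95),(720,225)): print('edge',atz(c,265+(u-400)/5,165+v/5,.19))
for x,y in((313,165),(400,150),(385,215)):print(atz(c,x,y,.2))
mid=(K+B)/2
for y in (l+np.pi/2,l-np.pi/2):
  print(y, manip.solve_ik([*K[:2],.3],down(y)), manip.solve_ik([*K[:2],.06],down(y-2.2)))
manip.move_pose([*(K[:2]*.6+B[:2]*.4-[0.03,0.0]),.30],down(l-np.pi/2))
print(manip.current_q(),manip.current_clock())
c,_=snap('wrist','w1.png');print(c)
E
```

```text
[ 0.43632351 -0.28197919  0.044     ] [ 0.50706008 -0.20402895  0.068     ] [ 0.46422025 -0.30655289  0.044     ] 0.10526110889656701 0.8338760667356782 markdir -1.5560271562380388
[ 0.43431652 -0.24467976  0.082     ] [ 0.43908326 -0.31462214  0.075     ] line 1.6388434741448328 q 0.2240325925908453
edge [0.6338875  0.05694014 0.19      ]
edge [0.55796775 0.01031646 0.19      ]
[0.68831501 0.05686867 0.2       ]
[ 0.73246508 -0.19641803  0.2       ]
[ 0.54306895 -0.15113353  0.2       ]
3.2096398009397293 [-0.41400506  0.29959876  1.13923847  1.82436706 -0.29135153  1.20339487
 -2.25857774] [ 1.20295965  0.64956694 -0.86705846  1.98713224  0.68018829  0.82303997
  0.95609661]
0.06804714734993622 [ 1.30339287  0.27456727 -0.92584363  1.77495552  0.23386681  1.20814163
  0.37971791] [ 0.81625698  0.50170565 -0.35994972  1.99920121  0.2706379   0.68621283
 -1.8458502 ]
[ 1.29703256  0.23722785 -0.94926528  1.81319211  0.20679386  1.19628782
  0.34930529] 1.7583
{'vfov': 65.70646984690485, 'cx': 322.6348108402329, 'cy': 202.86097391077567, 'eye': array([ 0.42916025, -0.18162516,  0.45728177]), 'attitude': array([0.99057265, 0.03210799, 0.00439429, 0.13309995])}
```

View pics/w1.png

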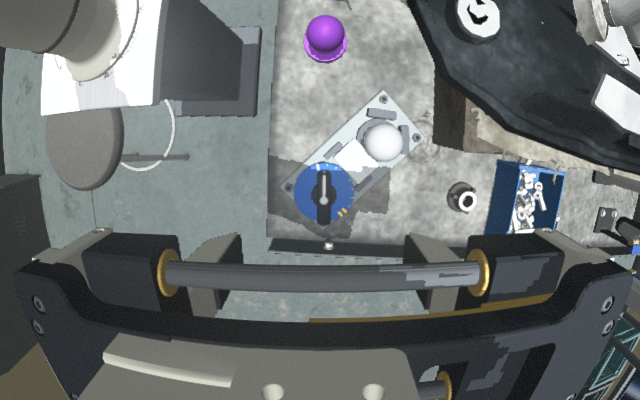

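The wrist view shows the knob bar from about (323,170) to (323,223) with the dial centre near (324,194). The ball is near (383,142) and the yellow marks near (342,212). An enlarged crop will refine these.

```bash
python3 - <<'E'
import cv2
a=cv2.imread('pics/w1.png')
cv2.imwrite('pics/c2.png',cv2.resize(a[85:235,275:435],None,fx=4.5,fy=4,interpolation=cv2.INTER_CUBIC) if 0 else cv2.resize(a[85:235,275:435],None,fx=4,fy=4,interpolation=cv2.INTER_CUBIC))
E
```

```text
(no output)
```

View pics/c2.png

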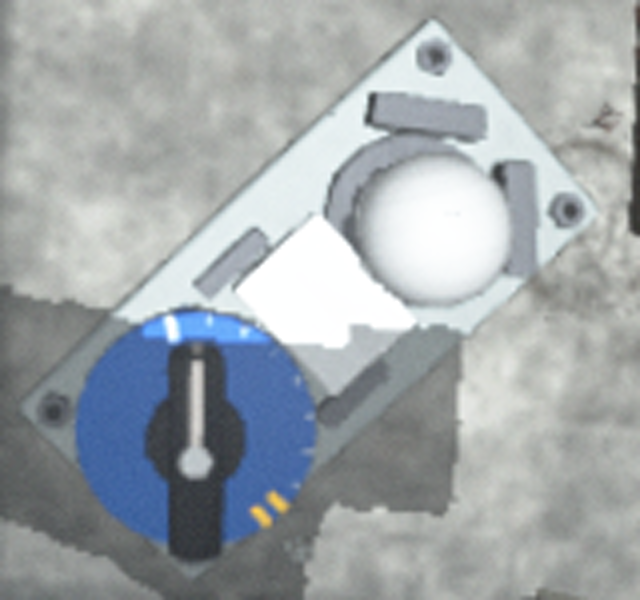

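The dial centre is at crop (197,427), the ball at (433,228), the line's outer end at (196,345), the far bar end at (195,558), and the yellow marks at (269,509). I'll compute from these and then grip the knob.

```bash
cat >> h.py <<'E'
def ang(a,b): d=b-a; return np.arctan2(d[1],d[0])
def wrap(a): return (a+np.pi)%(2*np.pi)-np.pi
E
python3 - <<'E'
from h import *
c=viewer.get_calibration('wrist')
P=lambda x,y,z:atz(c,275+x/4,85+y/4,z,True)
K=P(197,427,.044);B=P(433,228,.068);M=P(269,509,.044);W=P(172,328,.044)
yaw=ang(K,B);print(K,B,np.linalg.norm((B-K)[:2]),'yaw',yaw,'M',ang(K,M)-yaw,'W',ang(K,W)-yaw)
a=P(196,345,.082);b=P(195,558,.082);l=ang(b,a);print(a,b,(a+b)/2,np.linalg.norm(a-b),l,'q',yaw+1.029-l)
# preview IK path of turn for both grasps
q0=yaw+1.029-l
for s in(1,-1):
  print(s,[None if (j:=manip.solve_ik([*K[:2],.055],down(l+s*np.pi/2-t))) is None else j.round(2) for t in (0,.8,1.6,2.4)])
E
```

```text
[ 0.43774669 -0.27848555  0.044     ] [ 0.50762741 -0.20304935  0.068     ] 0.10282964777366456 yaw 0.8236096277241174 M -1.6209059322982795 W 1.0537968959451727
[ 0.4349483  -0.24380595  0.082     ] [ 0.43917102 -0.31263775  0.082     ] [ 0.43705966 -0.27822185  0.082     ] 0.06896120537795838 1.6320678410756218 q 0.22054178664849555
1 [array([-0.31,  0.83,  1.13,  2.04, -0.97,  0.94, -1.73]), array([ 1.35,  0.81, -1.11,  1.99,  0.91,  0.96,  2.17]), array([ 1.26,  0.71, -0.96,  1.99,  0.78,  0.87,  1.47]), array([ 1.16,  0.63, -0.81,  1.99,  0.65,  0.79,  0.77])]
-1 [array([ 1.1 ,  0.6 , -0.73,  1.99,  0.58,  0.76,  0.08]), array([ 1.01,  0.56, -0.62,  2.  ,  0.48,  0.73, -0.64]), array([ 0.91,  0.53, -0.49,  2.  ,  0.38,  0.7 , -1.35]), array([ 0.81,  0.51, -0.36,  2.  ,  0.28,  0.68, -2.07])]
```

```bash
python3 - <<'E'
from h import *
K=np.array([.4372,-.279]); l=1.632; y0=l-np.pi/2; gd=manip.grip_depth
manip.move_pose([*K,.14],down(y0))
manip.servo_line([*K,.071+.0003-gd],vel=.12)
print('down',manip.current_force(),manip.current_clock())
effector.close(35); print('gap',manip.current_finger_gap(),manip.current_force(),manip.current_wrist_torque())
z0=manip.current_tool_pos()[2]; T=2.60-.22; n=12
for i in range(1,n+1):
    t=T*i/n
    manip.servo_line([*K,z0+.0015*t],down(y0-t),vel=.15)
    if i%3==0 or i==1: print(t,manip.current_clock(),manip.current_force().round(1),manip.current_wrist_torque().round(2),manip.current_finger_gap())
manip.sleep(.3)
print(manip.current_tool_pos(),wrap(2*np.arctan2(*manip.current_tcp_rot()[[1,0]])),y0-T)
E
```

```text
down [-0.6196449   0.08585859 -0.00427009] 3.375
gap 0.03231330845121142 [-1.48790956 -0.28112132  1.27550857] [ 0.03833644  0.15172001 -0.00395692]
0.19833333333333333 4.6917 [-1.   0.1  1.1] [-0.04  0.1  -0.14] 0.03245136196383122
0.595 5.3917 [ 2.1 -1.5 -1. ] [-0.32 -0.39 -0.15] 0.032702053299737265
1.19 6.4417 [ 4.8 -4.7 -5.5] [-0.9  -0.97 -0.17] 0.03277689096536572
1.785 7.4917 [ 4.7 -7.  -6.6] [-1.25 -1.09 -0.19] 0.032710610019147074
2.38 8.5417 [ 3.9 -8.  -6.3] [-1.58 -0.77 -0.13] 0.0320793560975844
[ 0.43786796 -0.28124145  0.05617373] -2.313740540683563 -2.318796326794897
```

The gap is 32 mm, wider than the 18 mm bar, so the fingers may be on the round hub. I'll open, rise and check.

```bash
python3 - <<'E'
from h import *
effector.open_jaws()
p=manip.current_tool_pos(); manip.servo_line([p[0],p[1],.13],vel=.15)
manip.move_pose([.42,-.24,.28],down(1.632-np.pi/2)); manip.sleep(.2)
c,im=snap('wrist','w2.png')
f=lambda X:0
# project knob to crop
def proj(c,X):
    d=rot(c).T@(np.array(X)-c['eye']);f=200/np.tan(np.radians(c['vfov'])/2);t=np.arctan2(np.hypot(d[0],d[1]),d[2]);s=f*t/np.hypot(d[0],d[1]);return c['cx']+d[0]*s,c['cy']+d[1]*s
u,v=map(int,proj(c,[.455,-.255,.05]));x0,y0=u-80,v-70
cv2.imwrite('pics/c3.png',cv2.resize(cv2.imread('pics/w2.png')[y0:y0+140,x0:x0+160],None,fx=4,fy=4,interpolation=cv2.INTER_CUBIC));print(x0,y0,manip.current_clock())
E
```

```text
269 119 12.7833
```

View pics/c3.png

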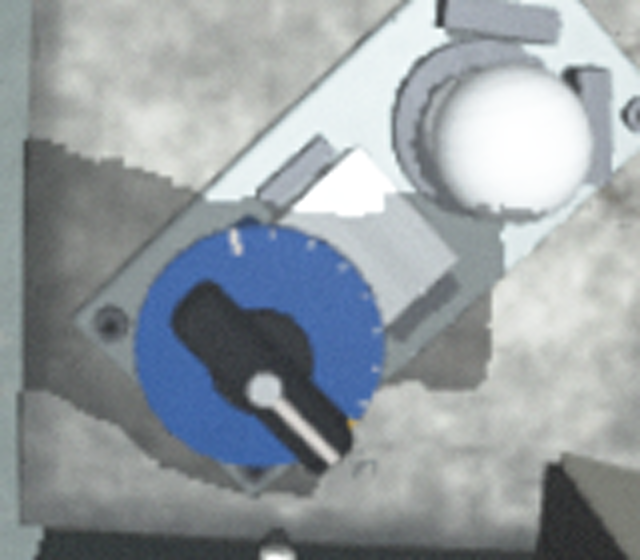

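The knob turned: bar ends are now near crop (193,300) and (335,455), with the line at the lower right, close to the yellow marks. I'll compute q.

```bash
python3 - <<'E'
from h import *
c=viewer.get_calibration('wrist')
P=lambda x,y,z:atz(c,269+x/4,119+y/4,z,True)
K=P(260,345,.044);B=P(514,140,.068)
print(K,B,ang(K,B),np.linalg.norm((B-K)[:2]))
for p,r in(((273,401),(333,461)),((193,300),(338,455)),((215,284),(352,428)),((178,320),(322,473))):
  a=P(*p,.0855);b=P(*r,.0855); l=ang(a,b); print((a+b)/2,np.linalg.norm(a-b),'q',wrap(.829+1.029-l))
E
```

```text
[ 0.43726041 -0.2788931   0.044     ] [ 0.50893063 -0.20282725  0.068     ] 0.8151427348498492 0.10451140397917803
[ 0.44997318 -0.29354241  0.0855    ] 0.026859631672685805 q 2.6013515081617387
[ 0.43782024 -0.27773506  0.0855    ] 0.06540882670901413 q 2.631935811875856
[ 0.44260674 -0.27067209  0.0855    ] 0.06086915531601666 q 2.6184875936773935
[ 0.43361181 -0.28395993  0.0855    ] 0.06508225860318734 q 2.6335863479156068
```

q ≈ 2.61–2.63, well inside the window. Next I'll plan the pick and place, with a slight tilt about the jaw axis to lean the body away from the casting.

```bash
cat >> h.py <<'E'
A=np.radians(8)
def pose(G,psi,a=A):
    r=R.from_euler('z',psi)*R.from_euler('x',np.pi)*R.from_euler('x',-a)
    return np.array(G)+manip.grip_depth*r.as_matrix()[:,2], r.as_quat()
BALL=np.array([.5083,-.2025]); PB=.824+np.pi/2; PT=.553; TUB=np.array([.587,.08])
E
python3 - <<'E'
from h import *
for b,t in((PB,PT),(PB-np.pi,PT),(PB,PT+np.pi),(PB-np.pi,PT-np.pi)):
  for n,G,p in(('up',[*BALL,.16],b),('pick',[*BALL,.068],b),('lift',[*BALL,.28],b),('tubhi',[*TUB,.30],t),('tub',[*TUB,.064],t)):
    j=manip.solve_ik(*pose(G,p)); print(n,round(p,2),None if j is None else j.round(2))
E
```

```text
up 2.39 [ 1.14  0.54 -0.93  1.91  0.41  0.86  2.43]
pick 2.39 [ 1.08  0.69 -0.86  1.96  0.59  0.71  2.3 ]
lift 2.39 [ 1.38  0.53 -1.29  1.8   0.44  1.14  2.37]
tubhi 0.55 [ 0.47  0.44 -0.96  1.67  0.53  1.23 -0.07]
tub 0.55 [ 0.15  0.64 -0.54  1.86  0.66  0.78 -0.23]
up -0.75 [ 0.65  0.47 -0.51  1.84  0.41  1.   -0.81]
pick -0.75 [ 0.59  0.6  -0.43  1.89  0.5   0.83 -0.89]
lift -0.75 [ 0.71  0.34 -0.57  1.73  0.32  1.22 -0.71]
tubhi 0.55 [ 0.47  0.44 -0.96  1.67  0.53  1.23 -0.07]
tub 0.55 [ 0.15  0.64 -0.54  1.86  0.66  0.78 -0.23]
up 2.39 [ 1.14  0.54 -0.93  1.91  0.41  0.86  2.43]
pick 2.39 [ 1.08  0.69 -0.86  1.96  0.59  0.71  2.3 ]
lift 2.39 [ 1.38  0.53 -1.29  1.8   0.44  1.14  2.37]
tubhi 3.69 [-0.95  0.74  1.36  1.63 -0.8   1.51 -2.08]
tub 3.69 [-0.92  1.2   1.35  1.81 -1.28  1.42 -1.79]
up -0.75 [ 0.65  0.47 -0.51  1.84  0.41  1.   -0.81]
pick -0.75 [ 0.59  0.6  -0.43  1.89  0.5   0.83 -0.89]
lift -0.75 [ 0.71  0.34 -0.57  1.73  0.32  1.22 -0.71]
tubhi -2.59 [-0.95  0.74  1.36  1.63 -0.8   1.51 -2.08]
tub -2.59 [-0.92  1.2   1.35  1.81 -1.28  1.42 -1.79]
```

```bash
python3 - <<'E'
from h import *
manip.move_pose(*pose([*BALL,.16],PB))
manip.servo_line(pose([*BALL,.068],PB)[0],vel=.12)
print(manip.current_force().round(2),manip.current_clock())
effector.close(40); print('gap',manip.current_finger_gap(),manip.current_force().round(2))
manip.servo_line(pose([*BALL,.085],PB)[0],vel=.05)
print(manip.current_force().round(2))
manip.servo_line(pose([*BALL,.27],PB)[0],vel=.15)
print('gap',manip.current_finger_gap(),manip.current_force().round(2))
manip.move_pose(*pose([.44,-.02,.31],(PB+PT)/2))
manip.move_pose(*pose([.53,.12,.31],PT)); manip.sleep(.2)
print(manip.current_clock(),manip.current_finger_gap(),manip.current_q().round(2))
snap('wrist','w3.png'); snap('top','t3.png')
a=cv2.imread('pics/w3.png');b=cv2.imread('pics/t3.png')[130:280,260:460]
cv2.imwrite('pics/c4.png',a); cv2.imwrite('pics/c5.png',cv2.resize(b,None,fx=4,fy=4))
E
```

```text
[-0.7  -0.34  0.94] 15.4417
gap 0.048529417410210045 [-0.38 -0.37  0.65]
[-0.37  0.13 -4.61]
gap 0.0485604656776331 [ 0.91 -0.49 -3.55]
20.775 0.048417984775836975 [ 0.61  0.46 -1.25  1.76  0.6   1.29 -0.25]
```

View pics/c4.png

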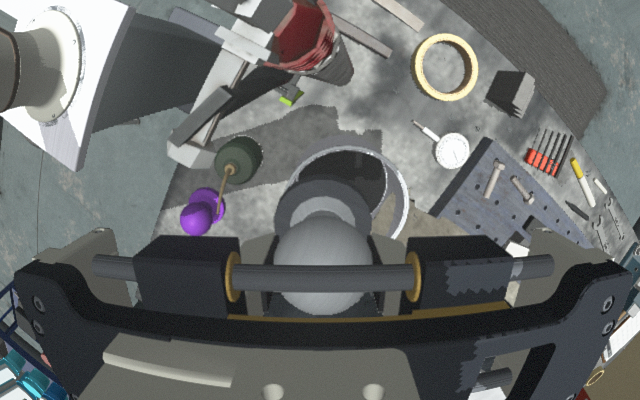

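The stud is held upright and the tub's rim arc shows at (290,190)–(348,147)–(408,195). One crop will let me fit the rim.

```bash
python3 - <<'E'
import cv2
a=cv2.imread('pics/w3.png')
cv2.imwrite('pics/c6.png',cv2.resize(a[130:255,270:430],None,fx=4.5,fy=4.5,interpolation=cv2.INTER_CUBIC))
E
```

```text
(no output)
```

View pics/c6.png

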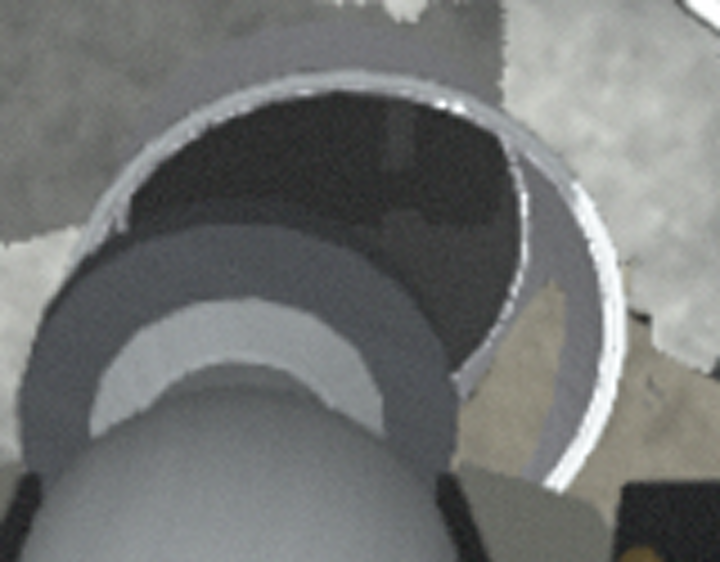

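The outer rim points read clearly in this crop, so I'll fit a circle of known radius at z = 0.098.

```bash
python3 - <<'E'
from h import *
from scipy.optimize import least_squares
c=viewer.get_calibration('wrist')
pts=[(100,220),(140,155),(200,108),(270,80),(345,70),(430,80),(500,112),(560,160),(600,215),(625,290),(615,370),(565,485)]
W=np.array([atz(c,270+x/4.5,130+y/4.5,.098,True)[:2] for x,y in pts])
r=least_squares(lambda p:np.hypot(*(W-p[:2]).T)-p[2],[.587,.08,.076]);print(r.x,(r.fun*1e3).round(1))
r=least_squares(lambda p:np.hypot(*(W-p).T)-.076,[.587,.08]);print(r.x,(r.fun*1e3).round(1))
ct=viewer.get_calibration('top')
for u,v in((483,190),(600,58),(600,310),(523,285)):print(atz(ct,265+(u-400)/5,165+v/5,.098))
E
```

```text
[0.58843206 0.0815785  0.07609648] [-1.4  0.5  0.8  0.5  0.1  0.1 -0.6 -0.4  0.1  0.7 -1.2  0.9]
[0.58842046 0.08169661] [-1.3  0.6  0.8  0.5  0.1  0.1 -0.6 -0.5  0.1  0.7 -1.2  1. ]
[0.58429508 0.15532895 0.098     ]
[0.66641765 0.08320374 0.098     ]
[0.51020878 0.08280339 0.098     ]
[0.52559403 0.13032625 0.098     ]
```

Tub centre is (0.588,0.082). I'll descend in stages, watching the force.

```bash
python3 - <<'E'
from h import *
n=np.array([-np.sin(PT),np.cos(PT)]); T=np.array([.5884,.0817])+.004*n
L=lambda z,v:manip.servo_line(*pose([*T,z],PT),vel=v)
L(.31,.12)
for z in(.2,.14,.1,.076):
    L(z,.1); print(z,manip.current_force().round(1),manip.current_wrist_torque().round(2),manip.current_finger_gap(),manip.current_clock())
manip.sleep(.2); f0=manip.current_force(); z=.076
while z>.0605:
    z-=.001; L(z,.02); manip.sleep(.05); f=manip.current_force()
    if f[2]-f0[2]>2.5: break
print('stop',z,f0.round(2),f.round(2),manip.current_tool_pos(),pose([*T,z],PT)[0],manip.current_clock())
snap('top','t4.png')
E
```

```text
0.2 [ 0.1  0.1 -4. ] [ 0.28  0.01 -0.05] 0.04842615077063575 22.825
0.14 [-0.3  0.8 -3.4] [ 0.27 -0.04 -0.01] 0.04825294858870968 23.575
0.1 [ 0.3 -0.2 -2. ] [ 0.26 -0.05  0.03] 0.04872969461289176 24.125
0.076 [ 0.4  0.4 -4.2] [ 0.2   0.02 -0.03] 0.04882394425435561 24.5167
stop 0.06299999999999999 [ 0.13 -0.77 -3.6 ] [-2.49 -1.    5.31] [0.58786832 0.08293345 0.04543141] [0.5876733  0.08287733 0.04438296] 28.6167
```

Contact is at the expected height. I'll release, rise straight up, move back and look.

```bash
python3 - <<'E'
from h import *
n=np.array([-np.sin(PT),np.cos(PT)]); T=np.array([.5884,.0817])+.004*n
manip.servo_line(*pose([*T,.0638],PT),vel=.02); print(manip.current_force().round(1))
effector.open_jaws(); print(manip.current_finger_gap(),manip.current_force().round(1))
for z,v in((.10,.06),(.30,.15)): manip.servo_line(*pose([*T,z],PT),vel=v); print(manip.current_force().round(1))
manip.move_pose(*pose([.50,.08,.33],PT)); manip.sleep(.3)
snap('wrist','w5.png'); c,_=snap('top','t5.png'); print(manip.current_clock())
cw=viewer.get_calibration('wrist'); print(cw['eye'])
a=cv2.imread('pics/w5.png');cv2.imwrite('pics/c7.png',a)
E
```

```text
[-2.2 -0.5  1.8]
0.09161276102947255 [ 0.4 -0.1 -1.1]
[-0.7 -0.2  0.1]
[-0.2 -0.4  0.1]
32.8667
[0.45288726 0.15637961 0.45732935]
```

View pics/c7.png

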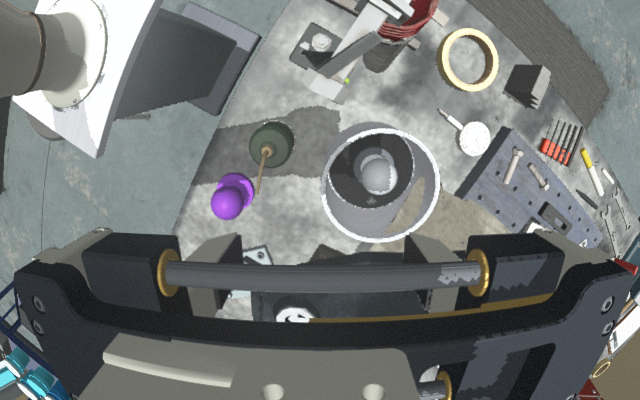

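The stud stands in the tub, ball at (377,175). For a last check I'll view an enlarged tub crop next to the knob from the top camera.

```bash
python3 - <<'E'
from h import *
a=cv2.imread('pics/w5.png')[120:250,310:450];b=cv2.imread('pics/t5.png')[215:280,385:450]
k=lambda i,f:cv2.resize(i,None,fx=f,fy=f,interpolation=cv2.INTER_CUBIC)
A_=k(a,3);B_=k(b,6);cv2.imwrite('pics/c8.png',np.hstack([A_,B_[:390]]))
c=viewer.get_calibration('wrist')
print('ball',atz(c,377,175,.064,True))
E
```

```text
ball [0.5827761  0.08595433 0.064     ]
```

View pics/c8.png

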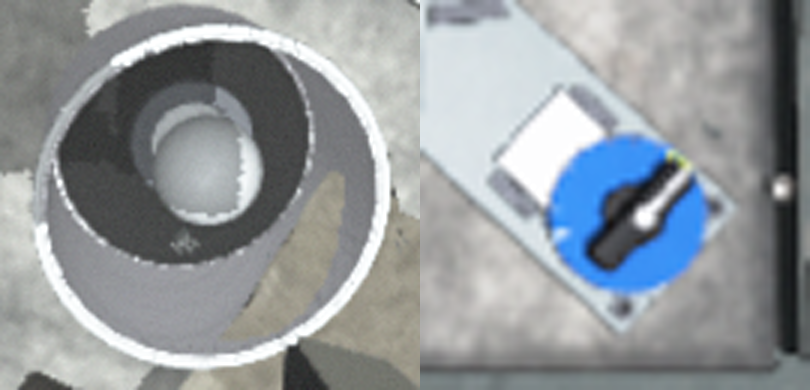

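The stud is upright and clear of the walls, and the knob line is at the yellow marks. I'll check the numbers and hand in.

```bash
python3 - <<'E'
from h import *
c=viewer.get_calibration('wrist')
b=atz(c,310+208/3,120+168/3,.064,True)
fl=atz(c,310+132/3,120+135/3,.022,True);ft=atz(c,310+190/3,120+82/3,.022,True)
print(b,'flange edge radii',np.hypot(*(fl-b)[:2]),np.hypot(*(ft-b)[:2]))
ct=viewer.get_calibration('top'); P=lambda x,y:atz(ct,385+(x-420)/6,215+y/6,.0855)
for p,r in(((602,252),(683,172)),((645,217),(690,172))): print('q',wrap(.826+1.029-ang(P(*p),P(*r))))
print(manip.current_force().round(2),manip.current_clock())
manip.hand_in()
E
```

```text
[0.58631444 0.08650989 0.064     ] flange edge radii 0.030728028242370788 0.030093318902733066
q 2.655484264907791
q 2.6494445201888395
[-0.51  0.43 -0.34] 32.8667
the job is handed in; nothing more can be done
```

I turned the T-knob clockwise from about 0.22 rad to the open marks, lifted the stud out and set it down in the tub. The job was handed in at about 33 s. No verdict is reported, so the checks below are my own.

- **Knob:** the line reads about 2.60–2.63 rad from the wrist camera and about 2.65 rad from the top camera; the window is 2.44–2.76.
- **Turning grip:** the fingers closed at 32 mm instead of the expected 18 mm, apparently on the round hub rather than the bar. I checked by picture afterwards, and the knob had turned fully.
- **Placing:** I lowered the stud until the measured force rose by about 9 N, at the expected mat height, then released it.
- **Stud in tub:** the ball is about 5 mm from the tub centre. The flange edge lies 30–31 mm from the ball axis at two points (31 mm expected), so the stud stands upright.
- **End state:** the gripper is clear and the force reading is near zero. I saw no sign that the tub or anything else had moved, but I did not re-measure their positions after the release.

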